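Open the double-latched flap of the rinsed dust bin to dry

ROBOT

A 7-joint arm with a two-finger parallel gripper is mounted at the origin on the work surface. World frame = base frame: x ahead of the robot, y to its left, z up, the work surface at z = 0. Lengths are in mm, angles in rad, forces in N, time in s.
With the tool pointing down it reaches from about 425 to 925 mm from the base axis. Payload 6.8 kg.
Tool frame: the origin (TCP) lies on the mounting face of the last link; the fingertips stand 173 mm ahead of it and the grasp point (between the pads) lies 155 mm ahead of it; z points along the fingers, y is the direction in which the jaws open and shut (so a half turn about z gives the same grasp; the last joint's range is limited). The gripper opens to 85 mm and grips with 20 to 120 N. Pads are 22 mm wide; open, the fingers measure 114 mm over their backs; the gripper's body (76 mm by 85 mm) begins 54 mm behind the grasp point. The pads swing forward as they close: fully open they stand 13 mm farther back than shut.
Start: joints at [1.097, 0.477, 0.022, 1.555, -0.011, 1.109, -0.083], TCP at [241.451, -630.352, 404.708] pointing down, gripper open.
Joint ranges: [-2.96, 2.96], [-0.34, 2.1], [-1.41, 1.46], [0.24, 2.44], [-1.37, 4.51], [0.17, 1.92], [-2.96, 2.96]. Speed limits (rad/s): [2.39, 2.39, 3.14, 3.14, 3.14, 3.14, 3.14].

INTERFACE

Orientations are given as a unit quaternion [x, y, z, w].
In Python, from station import * gives the robot as it stands.
- The arm moves only by the shell command python3 -m inch 'ROWS' [FORCE]. ROWS is JSON, a list of rows, each an object with "hand": the closure in counts, from 0 (fully open) to 255 (shut); "dp": the shift along the tool's x, y, z in m, a list of three; "turn": the turn about the tool's z in degrees. In form: [{"hand": hand, "dp": [tx, ty, tz], "turn": turn}, ...]. A call has 1 to 20 rows; each row shifts and turns the commanded pose from where the row before left it, along the tool's axes as they then stand; what a row does not reach is not made up. A row lasts 1/8 s, in which the tool goes at most 62.5 mm and 10.7 degrees, less where a joint would pass 70% of its speed; a pose out of reach is approached as far as the arm can. A call with a gripper value outside its range is refused whole. The fingers move at their own pace and stop on an object; FORCE is the grip in N (left out, the last holds). Time passes only in rows, so rows that do not move let the fingers close. It gives the time, the measured TCP pose, the force and the opening at its end, in the units of the state.
- observe(): the state, without advancing time (a new reading comes with each control period).
- get_image(name): name is "side" or "top"; returns (picture, depth): 480x640x3 uint8, red, green, blue; 480x640 float32, mm along the optical axis (not along the pixel's ray), 0 where there is no reading.
- get_calibration(name): a dict with "camera_matrix" (3x3 intrinsics, pixels), "k1" (the pictures are not rectified: a ray, as slopes to the right and down, at radius r is drawn at 1 + k1 r^2 times it, then the intrinsics apply), "rvec" (rotation vector, rad) and "tvec" (3), from world to camera coordinates, as OpenCV has them. Camera axes: x right, y down, z forward; pixel columns grow to the right and rows downward; lengths in mm; the calibration is good to about 2 mm. A picture is of the moment at which its call begins. get_calibration takes no time and is no camera call.
- close_job(): hands the job in, once; it reports no verdict.
The state is a dict: "t": time; "qpos": joint angles; "joint_velocities": joint speeds; "effort": joint torques, N m; "ee_pos": TCP position; "ee_rot": TCP orientation; "wrist_force": force on the tool from outside, world axes, zero at the start; "moment": the same for the moment, N m; "finger_gap": finger opening in mm.
Only numpy, scipy, OpenCV 4.12 (cv2) and the standard library are available. Lean on these libraries where they do the work, as an engineer would, in place of code of your own. Each camera call takes 0.05 s, during which the arm holds its last target.

TASK

The box-shaped clear dust bin has been rinsed and stands upside down in the steel tray. Slide its round keeper post sideways to the far end of its slot, out of the way of the latch, then draw the flat latch tab outward, away from the bin, so that the flap on top springs up. Let go and leave the flap standing open and the keeper clear, so that the bin can dry.

Things in the scene. Friction and masses are not known exactly. Their poses are not given: they have to be found in the camera images.
- keeper_post (a point): Round upright post, black, 14 mm across, on a low bar sliding on the grey shelf of the fixed, clear, box-shaped bin. Point: on its axis, 186 mm above the worktop; post is free from 158 to 203 mm. Axes: +x from shelf towards the flap's hinge, +y the way the keeper opens, z up. Shut, it is 64 mm to +y and 16 mm to -x of the latch tab.
- keeper (a joint): Travel of the keeper in m towards +y of its post, from 0 to 0.004 shut (start), 0.036 at its open stop. Below 0.024 its bar blocks the latch. Friction of 1.5 N holds it where it is left.
- latch_tab (a point): Flat upright tab, black, 12 mm wide (y), 14 mm long (x), on the shelf close to the flap's free edge. Point: mid-tab, 186 mm above the worktop; tab is free from 162 to 203 mm. Axes as for keeper_post. Slides 14 mm to -x (off the bin) against a spring (3 to 7 N) and springs back; frees the flap after 8 mm. With the keeper shut it moves only 2 mm.
- flap (a joint): Angle in rad of the clear, grey-rimmed flap (124 x 130 mm, top at 155 mm) on the upturned bin: 0 shut, 1.25 fully open. Hinged along the edge far from the latch. Once the latch is drawn 8 mm, its own spring swings it up to 1.25 in about a second and keeps it there.

How it is judged (in metres and radians):
On the way, in this order (a step that is already met when the one before it is completed fails the run):
1. the keeper has been slid clear of the latch while the flap is still shut (value of joint keeper above 0.024 m and value of joint flap below 0.1 rad), for 0.1 s.
2. the latch has been drawn and the flap has sprung up (value of joint flap above 0.4 rad), for 0.1 s.
At the end, for the whole second after the job is handed in: The flap stands open (more than 1.0 rad of its 1.25) and the keeper is still slid aside (more than 22 mm of its 36 mm); the latch may rest anywhere (value of joint flap above 1 rad and value of joint keeper above 0.022 m); the robot touches nothing.
It also fails if it takes over 38 s, if anything falls off the work surface, if the arm or the gripper's body presses on something with over 40 N, if the wrist force passes 120 N, or if a joint passes its speed limit or range.

## Working session

There is one attempt and no reset: what is moved stays moved. The work goes in short steps, Python scripts to look and compute and a shell command to move; the robot and the scene stay as the last step left them, time stands still between calls to the robot, and variables do not carry over. Pictures are saved under pics/ and viewed, and the job is handed in when it is done.

```bash
mkdir -p pics; ls; python3 - <<'E'
from station import *
import cv2,numpy as np
s=observe();print(s['t'],s['ee_pos'],s['ee_rot'],s['finger_gap'],s['wrist_force'])
for n in('top','side'):
    p,d=get_image(n);cv2.imwrite(f'pics/{n}0.png',p[:,:,::-1]);np.save(f'{n}d.npy',d);np.save(f'{n}p.npy',p);print(get_calibration(n))
E
```

```text
pics
0.0 [ 241.33455815 -630.09590495  403.75392982] [ 9.83322104e-01  1.81870431e-01 -2.41813232e-04 -8.52706956e-04] 85.35977994001965 [ 0.36062394 -0.07343971 -0.83757731]
{'camera_matrix': array([[538.7185059 ,   0.        , 319.62189086],
       [  0.        , 538.7185059 , 236.0762649 ],
       [  0.        ,   0.        ,   1.        ]]), 'k1': 0.015261996922917607, 'rvec': array([ 2.09891908, -2.13284662,  0.17206575]), 'tvec': array([-18.51958354, 619.72531766, 793.98567049])}
{'camera_matrix': array([[532.99953783,   0.        , 317.58686467],
       [  0.        , 532.99953783, 231.33611678],
       [  0.        ,   0.        ,   1.        ]]), 'k1': -0.09104124582268493, 'rvec': array([ 2.26486321, -0.82017211,  0.30719284]), 'tvec': array([-482.64440923,  338.78029707,  617.81727794])}
```

View pics/top0.png

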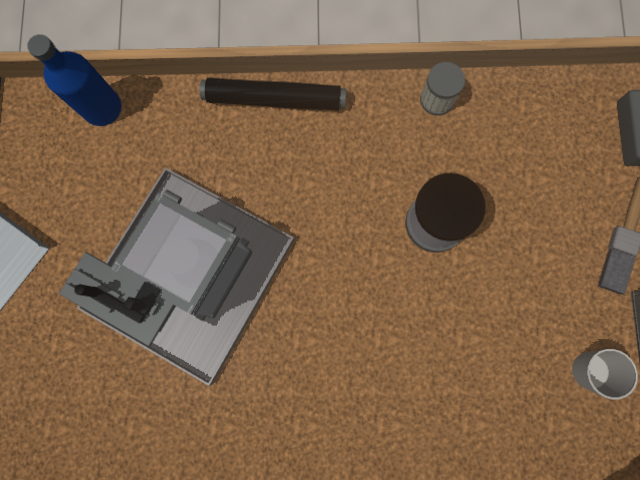

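View pics/side0.png

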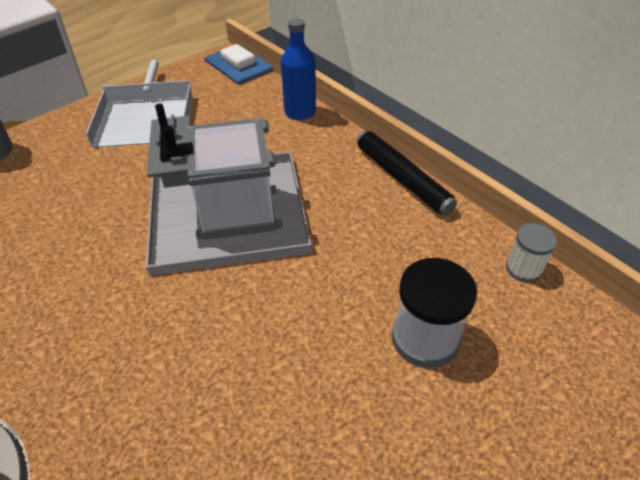

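```bash
python3 - <<'E'
import cv2
a=cv2.imread('pics/top0.png')[230:360,50:210];cv2.imwrite('pics/top0c.png',cv2.resize(a,None,fx=5,fy=4.6,interpolation=2)[:598] if 0 else cv2.resize(a,(720,585),interpolation=2))
a=cv2.imread('pics/side0.png')[90:240,140:300];cv2.imwrite('pics/side0c.png',cv2.resize(a,(640,600),interpolation=2))
E
```

```text
(no output)
```

View pics/top0c.png

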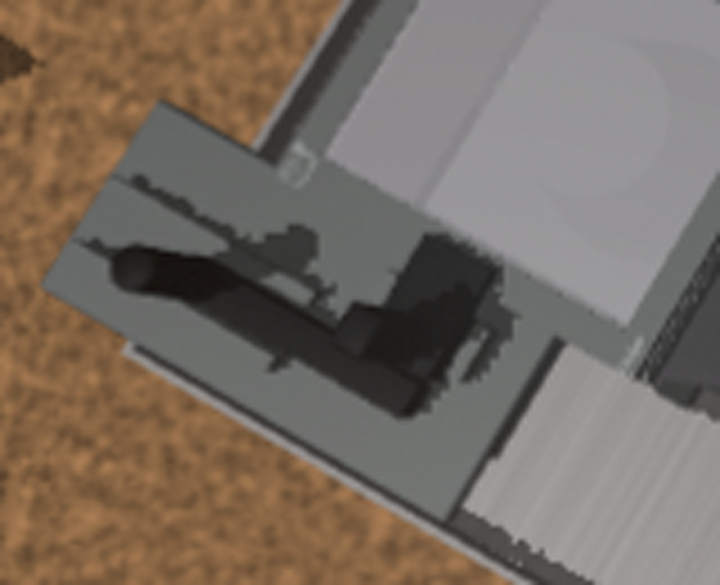

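View pics/side0c.png

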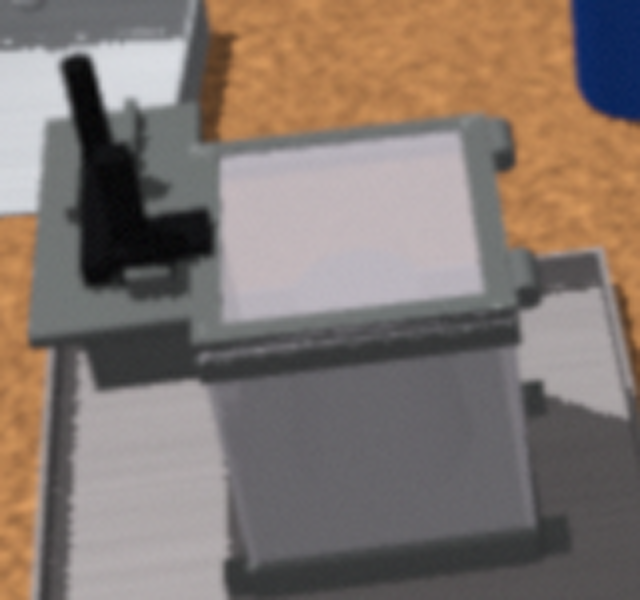

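The top view shows the post's top at about (80,290) and the tab's top near (132,301). In the side view the post's top is near (159,106) and the tab's near (167,130). Next I turn these into positions.

```bash
cat > h.py <<'E'
from station import *
import cv2,numpy as np
def ray(n,u,v):
    c=get_calibration(n);K=c['camera_matrix'];R=cv2.Rodrigues(c['rvec'])[0]
    p=cv2.undistortPoints(np.array([[[u,v]]],float),K,np.array([c['k1'],0,0,0,0]))[0,0]
    return -R.T@c['tvec'],R.T@np.array([p[0],p[1],1.])
def onz(n,u,v,z):
    o,d=ray(n,u,v);return o+d*(z-o[2])/d[2]
def proj(n,P):
    c=get_calibration(n);return cv2.projectPoints(np.array(P,float).reshape(-1,1,3),c['rvec'],c['tvec'],c['camera_matrix'],np.array([c['k1'],0,0,0,0]))[0].reshape(-1,2)
def dep(n,d,u,v):
    o,r=ray(n,u,v);return o+r*d[int(round(v)),int(round(u))]
E
python3 - <<'E'
from h import *
np.set_printoptions(precision=1,suppress=True)
d=np.load('topd.npy');ds=np.load('sided.npy')
C=lambda x,y:(50+x/4.5,230+y/4.5)
S=lambda x,y:(140+x/4,90+y/4)
for nm,p,z in[('post',C(132,268),203),('tab',C(370,320),203),('shelfL',C(160,100),155),('shelfBL',C(43,287),155),('shelfBR',C(445,518),155),('shelfR',C(560,340),155)]:
    print(nm,p,onz('top',*p,z),dep('top',d,*p))
for nm,p,z in[('post',S(77,62),203),('tab',S(113,150),203),('shelfBL',S(45,120),155),('shelfBR',S(32,338),155),('flapnear',S(195,338),155),('flapfar',S(200,150),155)]:
    print(nm,p,onz('side',*p,z),dep('side',ds,*p))
# height map around
u0,v0=60,255
for v in range(276,326,4):
    print(v,[int(dep('top',d,u,v)[2]) for u in range(66,176,4)])
E
```

```text
post (79.33333333333333, 289.55555555555554) [527.8 279.1 203. ] [527.9 279.6 202.1]
tab (132.22222222222223, 301.1111111111111) [511.8 210.  203. ] [511.8 209.9 203.4]
shelfL (85.55555555555556, 252.22222222222223) [584.1 296.5 155. ] [609.  367.5   1.6]
shelfBL (59.55555555555556, 293.77777777777777) [526.9 328.6 155. ] [527.4 331.6 149.1]
shelfBR (148.88888888888889, 345.1111111111111) [455.7 202.1 155. ] [455.6 205.2 145.9]
shelfR (174.44444444444446, 305.55555555555554) [508.1 169.5 155. ] [510.5 181.  115.1]
post (159.25, 105.5) [527.4 276.  203. ] [527.1 275.  203.6]
tab (168.25, 127.5) [509.6 211.9 203. ] [509.2 210.9 203.7]
shelfBL (151.25, 120.0) [522.4 318.6 155. ] [527.5 333.9 144.7]
shelfBR (148.0, 174.5) [452.1 191.  155. ] [456.7 207.1 142. ]
flapnear (188.75, 174.5) [499.7 149.7 155. ] [499.9 150.1 154.6]
flapfar (190.0, 127.5) [562.1 254.5 155. ] [561.6 253.3 155.9]
276 [0, 148, 145, 146, 152, 153, 144, 146, 145, 144, 147, 146, 145, 144, 146, 155, 156, 156, 158, 155, 157, 155, 157, 157, 158, 155, 154, 154]
280 [1, 145, 892, 147, 143, 145, 154, 156, 145, 148, 147, 147
[... 886 characters left out ...]
204, 201, 188, 176, 162, 162, 156, 155, 146, 145, 145, 156]
308 [1, 0, 1, 24, 10, 146, 148, 147, 145, 154, 153, 148, 156, 158, 158, 157, 200, 193, 892, 165, 160, 155, 157, 143, 144, 144, 146, 112]
312 [0, 0, -1, -1, -2, 22, 145, 146, 145, 147, 146, 152, 145, 147, 159, 157, 160, 159, 159, 161, 160, 156, 152, 145, 149, 143, 143, 2]
316 [0, 2, 0, -1, 0, -1, 20, 21, 149, 146, 146, 148, 145, 144, 146, 148, 159, 156, 157, 157, 147, 147, 146, 146, 145, 146, 2, 5]
320 [0, 1, 0, 0, 1, 2, 0, 2, 23, 17, 145, 147, 147, 144, 145, 148, 149, 158, 158, 151, 144, 149, 148, 145, 145, 112, 3, 2]
324 [0, 1, 0, 0, 1, 0, 3, 1, 0, 3, 21, 13, 148, 145, 145, 146, 144, 146, 147, 146, 145, 144, 146, 147, 144, 3, 1, 1]
```

```bash
python3 - <<'E'
from h import *
np.set_printoptions(precision=1,suppress=True)
d=np.load('topd.npy')
r=[]
for v in range(0,480,4):
  for u in range(0,640,4):
    if d[v,u]>0:
      P=dep('top',d,u,v)
      if P[2]>90: r.append((u,v,*P.round()))
r=np.array(r);
for (a,b) in[(0,200),(200,400),(400,520),(520,640)]:
  q=r[(r[:,0]>=a)&(r[:,0]<b)]
  if len(q):print(a,b,q[q[:,4].argmax()],q[:,2:].min(0),q[:,2:].max(0))
print(observe()['qpos'])
E
python3 -m inch '[{"hand":0,"dp":[0.039,-0.028,-0.003],"turn":0},{"hand":0,"dp":[0.039,-0.028,-0.003],"turn":0},{"hand":0,"dp":[0.039,-0.028,-0.003],"turn":0},{"hand":0,"dp":[0.039,-0.028,-0.003],"turn":0},{"hand":0,"dp":[0.039,-0.028,-0.003],"turn":0},{"hand":0,"dp":[0.039,-0.028,-0.003],"turn":0}]'
```

```text
t: 0.85
ee_pos: [400.5, -388.3, 422.5]
ee_rot: [0.983, 0.182, -0.0, -0.0]
wrist_force: [-0.6, -0.5, -0.1]
finger_gap: 85.5Traceback (most recent call last):
  File "<stdin>", line 8, in <module>
  File "h.py", line 12, in dep
    o,r=ray(n,u,v);return o+r*d[int(round(v)),int(round(u))]
        ~~~^^^^^^^
  File "h.py", line 4, in ray
    c=get_calibration(n);K=c['camera_matrix'];R=cv2.Rodrigues(c['rvec'])[0]
ValueError: time passes only in moves, steps and waits
```

```bash
sed -i 's/^from station.*/from station import *\nimport functools\nget_calibration=functools.lru_cache(get_calibration)/' h.py; python3 - <<'E'
from h import *
np.set_printoptions(precision=1,suppress=True)
d=np.load('topd.npy')
r=[]
for v in range(0,480,4):
  for u in range(0,640,4):
    if d[v,u]>0:
      P=dep('top',d,u,v)
      if P[2]>90: r.append((u,v,*P.round()))
r=np.array(r);
for (a,b) in[(0,200),(200,400),(400,520),(520,640)]:
  q=r[(r[:,0]>=a)&(r[:,0]<b)]
  if len(q):print(a,b,q[q[:,4].argmax()],q[:,2:].min(0),q[:,2:].max(0))
E
```

```text
0 200 [ 36.  36. 880. 359. 212.] [457. 139.  90.] [899. 386. 212.]
200 400 [228. 228. 614.  97. 160.] [501.  87.  90.] [633. 144. 160.]
400 520 [ 456.  192.  668. -229.  129.] [ 598. -270.   90.] [ 694. -171.  129.]
```

```bash
python3 -m inch '[{"hand":0,"dp":[0.039,-0.028,0],"turn":0},{"hand":0,"dp":[0.039,-0.028,0],"turn":0},{"hand":0,"dp":[0.039,-0.028,0],"turn":0},{"hand":0,"dp":[0.039,-0.028,0],"turn":0},{"hand":0,"dp":[0.039,-0.028,0],"turn":0},{"hand":0,"dp":[0.039,-0.028,0],"turn":0},{"hand":0,"dp":[0.0136,-0.045,0],"turn":0},{"hand":0,"dp":[0.0136,-0.045,0],"turn":0},{"hand":0,"dp":[0.0136,-0.045,0],"turn":0},{"hand":0,"dp":[0.0136,-0.045,0],"turn":0},{"hand":0,"dp":[0.0136,-0.045,0],"turn":0},{"hand":75,"dp":[0.0136,-0.045,0],"turn":0},{"hand":75,"dp":[0.0136,-0.045,0],"turn":0}]' 30
python3 -m inch '[{"hand":75,"dp":[0,0,0],"turn":-10},{"hand":75,"dp":[0,0,0],"turn":-10},{"hand":75,"dp":[0,0,0],"turn":-10},{"hand":75,"dp":[0,0,0],"turn":-10},{"hand":75,"dp":[0,0,0],"turn":-10},{"hand":75,"dp":[0,0,0],"turn":-10},{"hand":75,"dp":[0,0,0],"turn":-10},{"hand":75,"dp":[0,0,0],"turn":-10},{"hand":75,"dp":[0,0,0],"turn":-10},{"hand":75,"dp":[0,0,0],"turn":-10},{"hand":75,"dp":[0,0,0],"turn":-10},{"hand":75,"dp":[0,0,0],"turn":-10},{"hand":75,"dp":[0,0,0],"turn":-8.8}]'
python3 - <<'E'
from h import *
from scipy.spatial.transform import Rotation as R
s=observe();M=R.from_quat(s['ee_rot']).as_matrix();print(s['t'],s['ee_pos'],s['qpos'],s['finger_gap'])
print(M.round(3),np.degrees(np.arctan2(M[1,1],M[0,1])))
print(M.T@(np.array([527.5,278,400])-s['ee_pos']))
E
```

```text
t: 2.48
ee_pos: [534.2, 180.3, 422.4]
ee_rot: [0.983, 0.182, -0.0, 0.0]
wrist_force: [1.3, 0.4, -0.3]
finger_gap: 60.5
t: 4.1
ee_pos: [534.4, 178.8, 422.3]
ee_rot: [0.258, 0.966, -0.0, -0.0]
wrist_force: [0.8, -0.3, -0.1]
finger_gap: 60.1
4.1 [534.43828453 178.80445541 422.27085856] [ 0.20177517  0.38495757 -0.80674836  1.76463796  0.3053468   1.12328685
  0.34535688] 60.10024218405148
[[-0.866  0.499 -0.001]
 [ 0.499  0.866 -0.   ]
 [ 0.001 -0.001 -1.   ]] 60.05393163512452
[55.51763228 82.5045974  22.24119854]
```

```bash
python3 -m inch '[{"hand":75,"dp":[0.028,0.041,0.0],"turn":0},{"hand":75,"dp":[0.0275,0.0415,0.01],"turn":0},{"hand":75,"dp":[0,0,0.022],"turn":0},{"hand":75,"dp":[0,0,0],"turn":0}]'
python3 - <<'E'
from h import *
s=observe();print(s['ee_pos'])
for n,b in(('top',(40,190,230,350)),('side',(110,270,30,190))):
    p,d=get_image(n);a=p[b[2]:b[3],b[0]:b[1],::-1];cv2.imwrite(f'pics/{n}1.png',cv2.resize(a,None,fx=3.6,fy=3.6,interpolation=2))
print(proj('top',[s['ee_pos']-np.array([0,0,170])]),proj('side',[s['ee_pos']-np.array([0,0,170])]))
E
```

```text
t: 4.6
ee_pos: [527.6, 277.9, 388.7]
ee_rot: [0.26, 0.965, -0.002, -0.001]
wrist_force: [1.1, -0.3, 0.3]
finger_gap: 60.3
[527.60948586 277.92588763 388.72954109]
[[ 74.51696008 288.62497189]] [[156.62421467  96.54316453]]
```

View pics/top1.png

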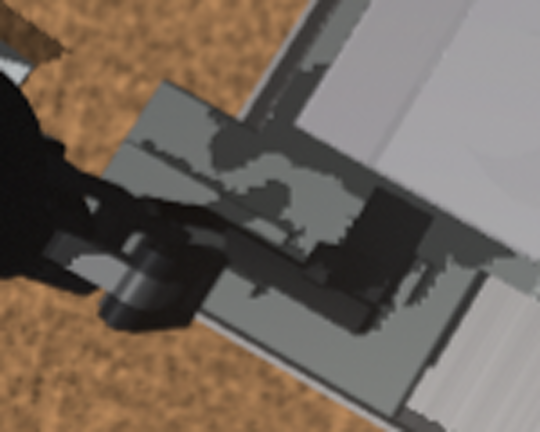

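View pics/side1.png

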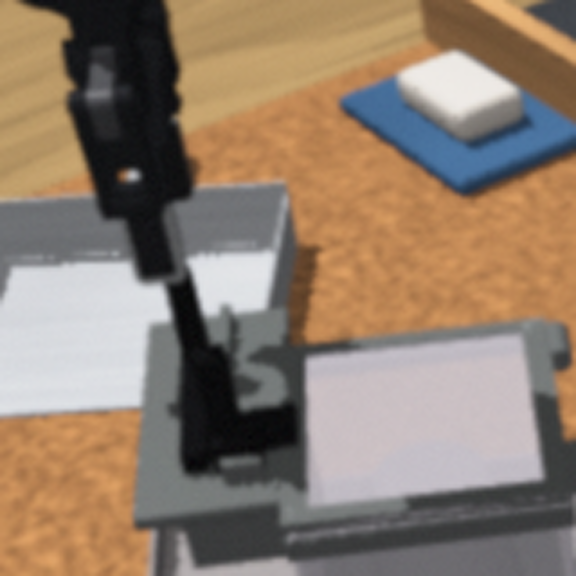

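The top crop shows the near finger at (160,270). In the side crop the finger stands in line with the post at (155,250). They look aligned, so I go down and grip.

```bash
python3 -m inch '[{"hand":75,"dp":[0,0,0.016],"turn":0},{"hand":75,"dp":[0,0,0.016],"turn":0},{"hand":75,"dp":[0,0,0.015],"turn":0},{"hand":75,"dp":[0,0,0],"turn":0}]'
python3 - <<'E'
from h import *
s=observe();print(s['ee_pos'])
for n,b in(('top',(40,190,230,350)),('side',(110,270,30,190))):
    p,d=get_image(n);a=p[b[2]:b[3],b[0]:b[1],::-1];cv2.imwrite(f'pics/{n}2.png',cv2.resize(a,None,fx=3.6,fy=3.6,interpolation=2))
E
```

```text
t: 5.2
ee_pos: [527.8, 277.7, 341.9]
ee_rot: [0.261, 0.965, -0.001, -0.001]
wrist_force: [0.9, 0.1, 0.8]
finger_gap: 60.4
[527.79028976 277.7121455  341.89185887]
```

View pics/top2.png

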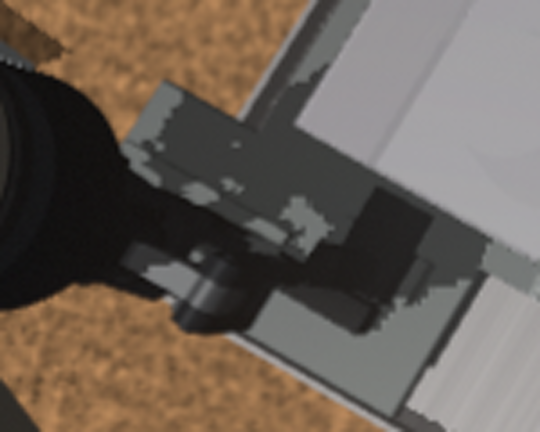

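View pics/side2.png

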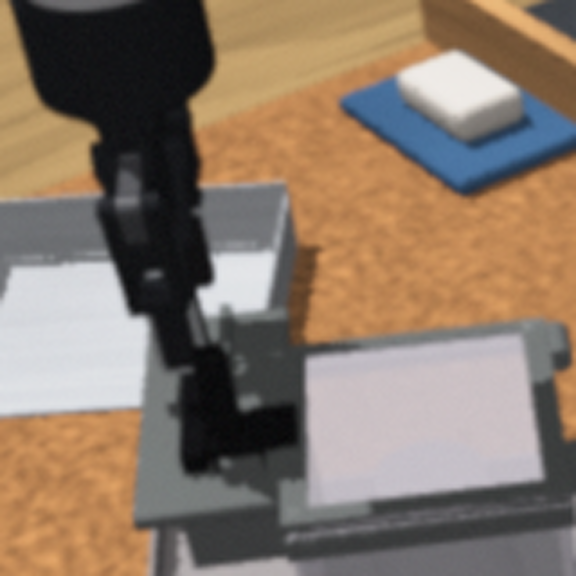

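```bash
python3 - <<'E'
from h import *
yb=np.array([.5,.866,0]);xb=np.array([.866,-.5,0]);c=np.array([527.5,278,0])
for nm,P in[('finger tip c',c-30*yb+[0,0,172]),('fing +x',c-30*yb+11*xb+[0,0,172]),('fing -x',c-30*yb-11*xb+[0,0,172]),('post170',c+[0,0,172]),('post+7x',c+7*xb+[0,0,190])]:
    q=proj('side',[P])[0];t=proj('top',[P])[0];print(nm,((q-[110,30])*3.6).round(),((t-[40,230])*3.6).round())
E
python3 -m inch '[{"hand":255,"dp":[0,0,0],"turn":0},{"hand":255,"dp":[0,0,0],"turn":0},{"hand":255,"dp":[0,0,0],"turn":0},{"hand":255,"dp":[0,0,0],"turn":0},{"hand":255,"dp":[0,0,0],"turn":0},{"hand":255,"dp":[0,0,0],"turn":0}]' 30
```

```text
finger tip c [188. 366.] [250. 261.]
fing +x [212. 363.] [266. 235.]
fing -x [163. 369.] [234. 287.]
post170 [190. 327.] [183. 222.]
post+7x [197. 292.] [172. 201.]
t: 6.05
ee_pos: [528.3, 278.5, 344.2]
ee_rot: [0.261, 0.965, 0.0, 0.0]
wrist_force: [-0.2, -0.3, 4.0]
finger_gap: 13.1
```

```bash
python3 -m inch '[{"hand":255,"dp":[0,0.006,-0.001],"turn":0},{"hand":255,"dp":[0,0.008,-0.001],"turn":0},{"hand":255,"dp":[0,0.008,0],"turn":0},{"hand":255,"dp":[0,0.006,0],"turn":0},{"hand":255,"dp":[0,0.004,0],"turn":0},{"hand":255,"dp":[0,0,0],"turn":0}]'
```

```text
t: 6.8
ee_pos: [544.3, 305.9, 344.6]
ee_rot: [0.261, 0.965, -0.0, -0.0]
wrist_force: [2.4, 1.4, -16.1]
finger_gap: 13.1
```

```bash
python3 -m inch '[{"hand":255,"dp":[0,0.002,0.001],"turn":0},{"hand":255,"dp":[0,0.001,0],"turn":0},{"hand":255,"dp":[0,0,0],"turn":0}]'
```

```text
t: 7.18
ee_pos: [545.7, 308.4, 344.5]
ee_rot: [0.261, 0.965, -0.0, -0.0]
wrist_force: [-0.8, -1.0, -12.1]
finger_gap: 13.0
```

```bash
python3 -m inch '[{"hand":255,"dp":[0,0.002,0],"turn":0},{"hand":255,"dp":[0,0,0],"turn":0}]'
python3 -m inch '[{"hand":75,"dp":[0,0,0],"turn":0},{"hand":75,"dp":[0,0,0],"turn":0},{"hand":75,"dp":[0,0,0],"turn":0},{"hand":75,"dp":[0,0,-0.02],"turn":0},{"hand":75,"dp":[0,0,-0.03],"turn":0},{"hand":75,"dp":[0,0,-0.03],"turn":0},{"hand":75,"dp":[0,-0.04,0],"turn":0},{"hand":75,"dp":[0,-0.04,0],"turn":0},{"hand":75,"dp":[0,0,0],"turn":0}]'
python3 - <<'E'
from h import *
s=observe();print(s['ee_pos'])
for n,b in(('top',(40,190,230,350)),('side',(110,270,60,220))):
    p,d=get_image(n);np.save(f'{n}d.npy',d);a=p[b[2]:b[3],b[0]:b[1],::-1];cv2.imwrite(f'pics/{n}3.png',cv2.resize(a,None,fx=3.6,fy=3.6,interpolation=2))
E
```

```text
t: 7.42
ee_pos: [546.4, 309.6, 344.4]
ee_rot: [0.261, 0.965, -0.001, -0.001]
wrist_force: [-2.6, -3.9, -7.6]
finger_gap: 12.7
t: 8.55
ee_pos: [506.0, 239.1, 426.1]
ee_rot: [0.262, 0.965, -0.001, 0.001]
wrist_force: [0.5, 0.0, -0.5]
finger_gap: 60.0
[505.97124351 239.12403536 426.14756041]
```

View pics/top3.png

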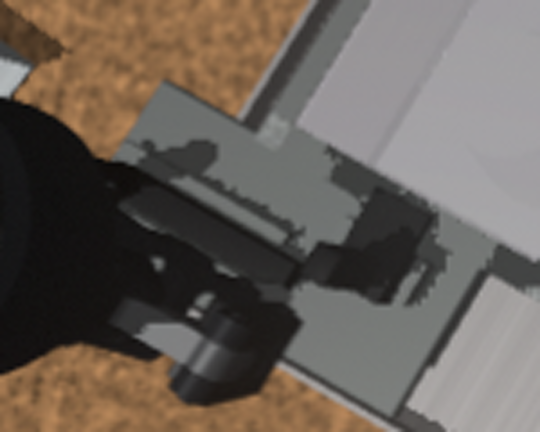

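View pics/side3.png

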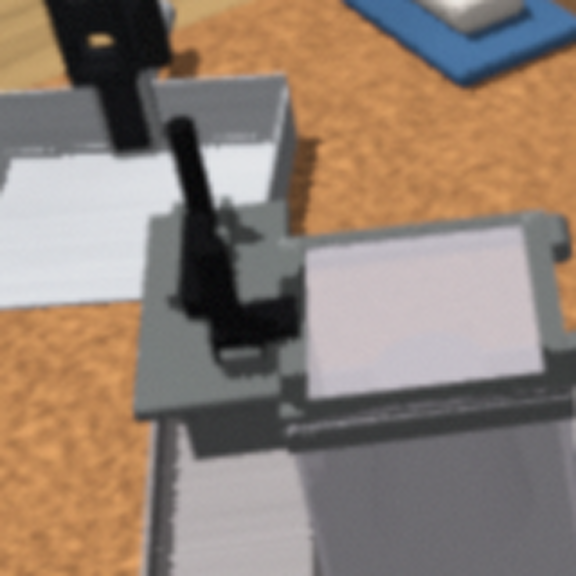

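The keeper's bar now ends short of the tab, near (295,270) in the top crop, and the flap is still shut. The tab's top is at about (330,258) in the top crop and (205,245) in the side crop, which puts it near (511,211).

```bash
python3 -m inch '[{"hand":75,"dp":[-0.0184,-0.0218,0],"turn":0},{"hand":75,"dp":[0,0,0.02],"turn":0},{"hand":75,"dp":[0,0,0.02],"turn":0},{"hand":75,"dp":[0,0,0.02],"turn":0},{"hand":75,"dp":[0,0,0.012],"turn":0},{"hand":75,"dp":[0,0,0.01],"turn":0},{"hand":75,"dp":[0,0,0],"turn":0}]' 40
python3 - <<'E'
from h import *
s=observe();print(s['ee_pos'])
for n,b in(('top',(40,190,230,350)),('side',(110,270,60,220))):
    p,d=get_image(n);a=p[b[2]:b[3],b[0]:b[1],::-1];cv2.imwrite(f'pics/{n}4.png',cv2.resize(a,None,fx=3.6,fy=3.6,interpolation=2))
E
```

```text
t: 9.52
ee_pos: [511.3, 213.1, 342.0]
ee_rot: [0.261, 0.965, -0.0, -0.0]
wrist_force: [0.4, 0.9, 0.8]
finger_gap: 60.1
[511.26849506 213.07948421 342.03857915]
```

View pics/top4.png

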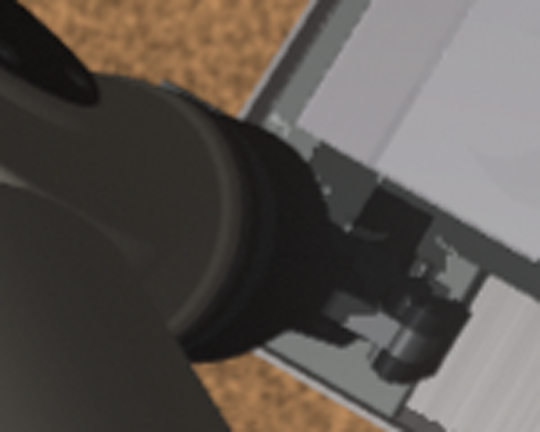

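View pics/side4.png

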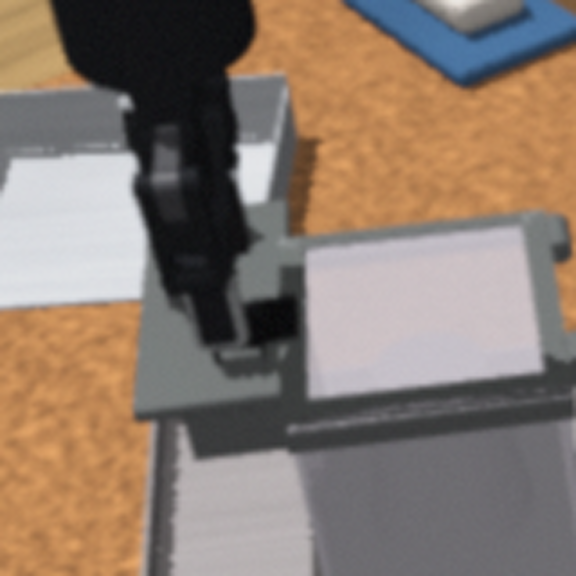

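The fingers straddle the tab: the near finger is at (215,310) in the side crop, and its tip is clear of the flap edge at (290,320). Now I close.

```bash
python3 -m inch '[{"hand":255,"dp":[0,0,-0.001],"turn":0},{"hand":255,"dp":[0,0,0],"turn":0},{"hand":255,"dp":[0,0,0],"turn":0},{"hand":255,"dp":[0,0,0],"turn":0},{"hand":255,"dp":[0,0,0],"turn":0},{"hand":255,"dp":[0,0,0],"turn":0}]' 40
```

```text
t: 10.38
ee_pos: [511.6, 213.3, 344.1]
ee_rot: [0.261, 0.965, 0.0, 0.0]
wrist_force: [-0.7, 1.5, 3.6]
finger_gap: 11.1
```

```bash
python3 -m inch '[{"hand":255,"dp":[0.003,0,0],"turn":0},{"hand":255,"dp":[0.004,0,0],"turn":0},{"hand":255,"dp":[0.004,0,0],"turn":0},{"hand":255,"dp":[0.0015,0,0],"turn":0},{"hand":255,"dp":[0,0,0],"turn":0},{"hand":255,"dp":[0,0,0],"turn":0},{"hand":255,"dp":[0,0,0],"turn":0},{"hand":255,"dp":[0,0,0],"turn":0}]'
python3 - <<'E'
from h import *
s=observe();print(s['ee_pos'])
p,d=get_image('side');a=p[0:240,60:380,::-1];cv2.imwrite('pics/side5.png',cv2.resize(a,None,fx=2.4,fy=2.4,interpolation=2))
E
```

```text
t: 11.38
ee_pos: [501.9, 218.7, 344.1]
ee_rot: [0.261, 0.965, 0.0, 0.001]
wrist_force: [6.4, -0.4, 1.3]
finger_gap: 11.2
[501.88004607 218.676552   344.08480616]
```

View pics/side5.png

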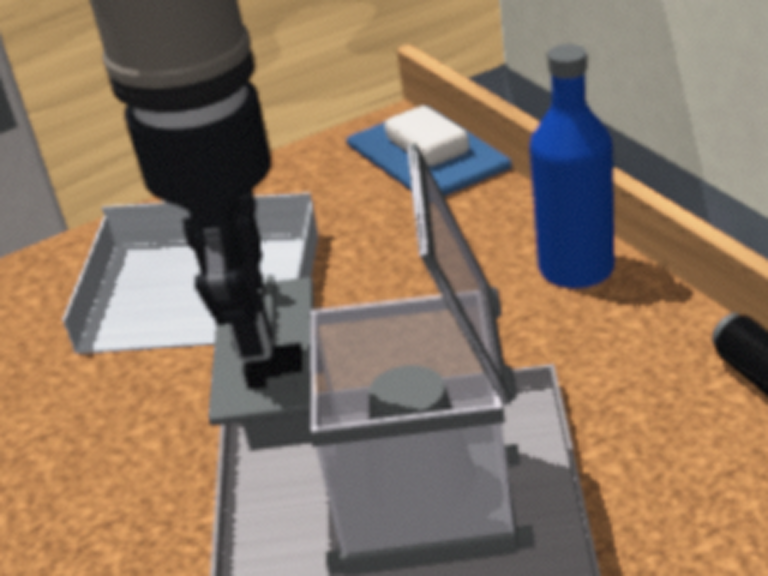

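The flap is up; it runs from (505,390) to (415,150). I ease the latch back, release and rise.

```bash
python3 -m inch '[{"hand":255,"dp":[-0.004,0,0],"turn":0},{"hand":255,"dp":[-0.004,0,0],"turn":0},{"hand":75,"dp":[0,0,0],"turn":0},{"hand":75,"dp":[0,0,0],"turn":0},{"hand":75,"dp":[0,0,0],"turn":0},{"hand":75,"dp":[0,0,-0.02],"turn":0},{"hand":75,"dp":[0,0,-0.03],"turn":0},{"hand":75,"dp":[0,0,-0.04],"turn":0},{"hand":75,"dp":[0.04,-0.02,-0.03],"turn":0},{"hand":75,"dp":[0.04,-0.03,0],"turn":0},{"hand":75,"dp":[0.03,-0.05,0],"turn":0},{"hand":75,"dp":[0,-0.05,0],"turn":0},{"hand":75,"dp":[0,0,0],"turn":0},{"hand":75,"dp":[0,0,0],"turn":0}]'
python3 - <<'E'
from h import *
for n in('top','side'):
    p,d=get_image(n);a=p[0:360,0:380,::-1];cv2.imwrite(f'pics/{n}6.png',cv2.resize(a,None,fx=1.6,fy=1.6,interpolation=2))
s=observe();print(s['t'],s['ee_pos'],s['joint_velocities'].round(3) if hasattr(s['joint_velocities'],'round') else '')
E
```

```text
t: 13.18
ee_pos: [337.0, 141.8, 464.8]
ee_rot: [0.261, 0.965, 0.0, 0.001]
wrist_force: [0.8, 0.5, 0.5]
finger_gap: 60.3
13.275 [337.42340557 142.1190699  464.32518205] [-0.005  0.015  0.004  0.002  0.002 -0.002  0.003]
```

View pics/side6.png

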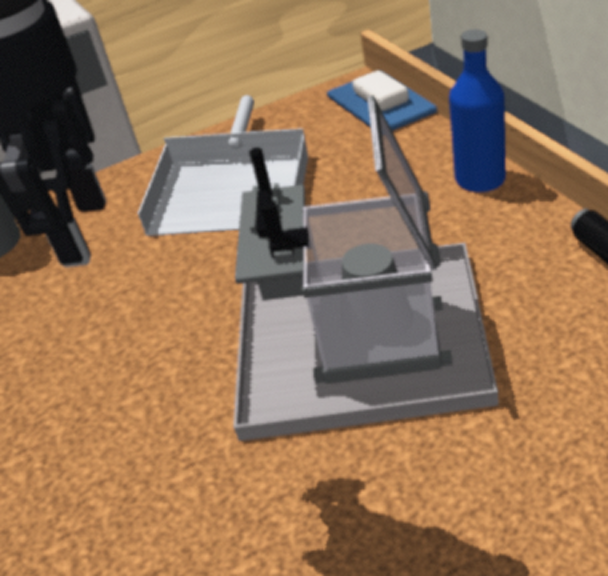

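View pics/top6.png

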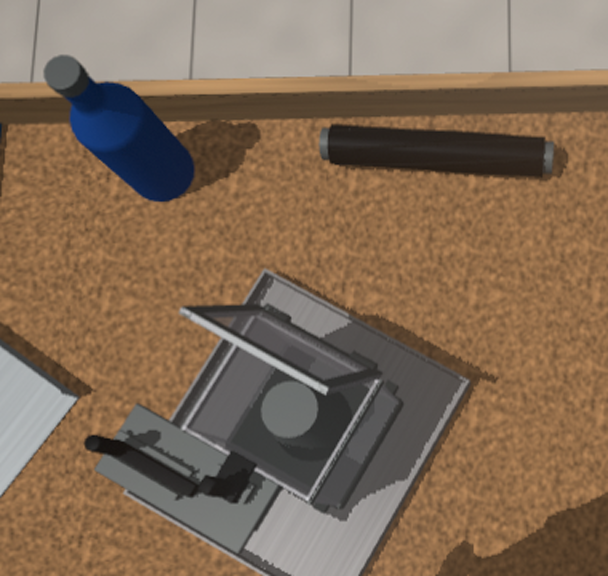

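The flap stands open in both views. The post's top is at (95,442) in the top crop, which is full-picture (59,276), well outward of its start at (80,290). The arm is clear, so I hand in.

```bash
python3 - <<'E'
from h import *
P=onz('top',59.4,276.3,203);print(P,(P-[527.5,278.5,203])@[.5,.866,0])
print(close_job())
E
```

```text
[545.37759916 306.22650529 203.        ] 32.94995315743779
the job is handed in; nothing more can be done
None
```

The bin is open: I slid the keeper aside, drew the latch, and the flap sprang up. I handed the job in at about 13.3 s of the 38 s allowed; no verdict is reported.

- **Keeper:** I gripped the post and slid it about 36 mm by the tool's travel. The last picture puts it about 33 mm from where it started, roughly 3 mm less. Either way it is well past the 24 mm needed. I didn't feel a clear contact at the open stop.
- **Latch and flap:** I drew the tab about 11 mm, then eased it back and let go. In the last pictures from both cameras the flap stands open. I judged its angle by eye and did not measure it.
- **Arm:** It ended well clear of everything, with wrist force readings under 1 N. The highest I saw during the job was about 16 N, while sliding the keeper. No check failed.

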